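# Lift the fermenting jar out of the warm box through its port

### The job

The ferment is ready. Slide the shutter of the warm box fully aside, reach in through the round port, lift the small jar off its stand and bring it out upright without disturbing the water jug inside, set it down gently in the middle of the empty slate coaster, then slide the shutter fully shut again so that the box stays warm. Leave the mug, its coaster and the lemon where they are.

Things in the scene. Friction and masses are not known exactly. Their poses are not given: they have to be found in the camera images.
- ferment_box: Warm box for ferments, fixed on the worktop: white base, clear walls, white sloped panel to the robot. Depth 287, width 362, height 237 mm. Origin under its middle on the worktop; x level to its back, y to its left, z up. Inner floor z = 24 mm. Front wall at x = -135 mm, 115 mm high; from there the 5 mm panel rises back at 30 deg to the level, to x = 75, z = 237 mm, then a flat top to x = 140 mm.
- port (a point): Centre of the round port, clear diameter 132 mm, on the outer face of the sloped panel: at (-30, -75, 176) mm in the box's frame. Outward normal there (-0.5, 0, 0.866) in the box's frame. Two rails, 10 mm high, run on the panel along the box's y, inner edges 71 mm up-slope and down-slope of this point.
- shutter (a joint): Clear flat shutter, 150 (slope) x 146 (y) mm, top 6 mm above the panel, sliding along the box's +y in the rails. In m: 0 = fully shut, centred over the port; 0.165 = fully open at its stop, near edge 92 mm from the port's centre. Friction about 1.5 N, no spring: stays where left. May start up to 0.05 open.
- shutter_tab (a point): Grip point of the shutter's black pull tab: on its middle line, 30 mm above the panel's outer face along the normal. The tab is 12 mm thick along the box's y (pinch it along this), 40 mm long up the slope, and stands from 8 to 40 mm above the panel. Shut, the point lies 57 mm to the box's +y of the port's centre; it travels with the shutter.
- stand: Turned pale wooden stand (pedestal) inside the box under the port, fixed; 43 mm high, flat round top 72 mm across. Origin: centre of its underside, on the box's floor. Within about 6 mm of straight below the port's centre.
- jar: Small round glass jar with yellow lid and pale green contents, 62 to 64 mm across at any height for a gripper, 82 mm high (lid: top 20 mm), 0.18 to 0.37 kg. Origin: centre of its underside, z up the jar. Starts upright on the stand, underside 67 mm above the worktop, near edge of its lid about 7 mm under the panel's outer face.
- water_jug: Small white jug that keeps the air moist, loose on the box's floor on the left, behind the shutter's parking side; 57 by 90 mm, 73 mm high. Origin under the middle of its extents. Must stay.
- coaster: The empty square slate coaster, loose on the worktop right of the box, 97 x 98 x 6 mm. Origin: centre of its underside, so its top is at z = 6 mm.
- mug_coaster: A second slate coaster, 97 x 98 x 6 mm, that carries the mug. Origin: centre of its underside. The two coasters swap places between starts. Must stay.
- mug: Dotted mug on the second coaster, 92 mm across, 127 mm with its handle, 93 mm high. Origin: under the middle of its extents, 17 mm from the cup's axis towards the handle (-y of the mug). Must stay.
- lemon: A lemon, 71 x 53 x 51 mm, loose on the worktop on the right. Must stay.

How it is judged:
By the outcome, as a careful person would: the job done as asked, in the order asked, and still so for the second after the job is handed in, with the robot touching nothing.
It also fails if it takes over 67 s, if anything falls off the work surface, if the arm or the gripper's body presses on something with over 40 N, if the wrist force passes 120 N, or if a joint passes its speed limit or range.

### The arm

A 6-joint arm with a two-finger parallel gripper is mounted at the origin on a cart in front of the work surface, level with it; the furniture and walls round the work are solid. World frame = base frame: x ahead of the robot, y to its left, z up, the work surface at z = 0. Lengths are in mm, angles in rad, forces in N, time in s.
With the tool pointing down it reaches from about 350 to 775 mm from the base axis. Payload 7.3 kg.
Tool frame: the origin (TCP) lies at the very end of the fingers, on their centre line; the grasp point (between the pads) lies bot.grip_point_offset behind it (bot.grip_point_offset is the distance from the TCP to the grasp point, in mm); z points along the fingers, y is the line along which they close (so a half turn about z gives the same grasp; the last joint's range is limited). The gripper opens to 92 mm and grips with 3 to 60 N. Pads are 19 mm wide; open, the fingers measure 130 mm over their backs; the gripper's body (75 mm by 190 mm) begins 47 mm behind the grasp point.
Start: joints at [-1.32, 0.342, 1.524, -0, 1.275, -0.146], TCP at [202.92, -484.219, 226.741] pointing down, gripper open.
Joint ranges: [-2.53, 2.53], [-0.77, 2.02], [0.04, 2.7], [-1, 4.14], [0.28, 2.66], [-3.11, 3.11]. Speed limits (rad/s): [2.57, 2.57, 3.14, 3.14, 3.14, 3.14].

### API

Orientations are given as [roll, pitch, yaw] about the fixed x, y, z axes, in that order (R = Rz(yaw) Ry(pitch) Rx(roll)).
In Python, from plant import bot gives the robot as it stands. The module is installed in compiled form; this text tells all that it offers.
- The arm moves only by the tool carry_out, never from a script. Its argument "plan" is a list of rows, each an object of numbers: "tx", "ty", "tz": the shift along the world's x, y, z in mm; "rx", "ry", "rz": the turn, a rotation vector about the world's x, y, z in rad. A call has 1 to 12 rows; each row shifts and turns the commanded pose from where the row before left it; what a row does not reach is not made up. A row lasts 1/10 s, in which the tool goes at most 50 mm and 8.59 degrees, less where a joint would pass 70% of its speed; a pose out of reach is approached as far as the arm can. A call with a gripper value outside its range is refused whole. "gripper" is the closure, from 0 (fully open) to 1 (shut), set as the call begins (left out, the last holds). The fingers move at their own pace and stop on an object; the grip force is fixed at half the most. Time passes only in rows, so rows that do not move let the fingers close. It gives the time, the measured TCP pose, the force, the opening and the grip force at its end, in the units of the state.
- bot.get_obs(): the state, without advancing time (a new reading comes with each control period).
- bot.capture(name): name is "scene" or "top"; returns the picture (400x640x3 uint8, red, green, blue); there is no depth.
- bot.camera_model(name): a dict with "camera_matrix" (3x3 intrinsics, pixels), "dist" ([k1, k2, p1, p2, k3] as OpenCV has them; the pictures are not rectified), "R" (3x3) and "t" (3): a world point X has camera coordinates R X + t. Camera axes: x right, y down, z forward; pixel columns grow to the right and rows downward; lengths in mm; the calibration is good to about 2 mm. A picture is of the moment at which its call begins. camera_model takes no time and is no camera call.
- bot.close_job(): hands the job in; it is judged then, once.
The state is a dict: "time": time; "joint_positions": joint angles; "dq": joint speeds; "tau": joint torques, N m; "tool_pos": TCP position; "tcp_rot": TCP orientation; "contact_force": force on the tool from outside, world axes, zero at the start; "moment": the same for the moment, N m; "grip_width": finger opening in mm; "finger_force": force on a finger pad.
Only numpy, scipy, OpenCV 4.12 (cv2) and the standard library are available. Lean on these libraries where they do the work, as an engineer would, in place of code of your own. Each camera call takes 0.05 s, during which the arm holds its last target. There are 200 camera calls.

## Working session

There is one attempt and no reset: what is moved stays moved. The work goes in short steps, Python scripts to look and compute and a tool call to move; the robot and the scene stay as the last step left them, time stands still between calls to the robot, and variables do not carry over. Pictures are saved under pics/ and viewed, at most 10 in all, crops included, and the job is handed in when it is done.

Besides the shell and the picture viewer there is one more tool, called after ">>>" as name(argument=value, ...), one argument or row to a line, values as JSON. carry_out: Moves the arm, as the interface text tells. Its arguments: {"type":"object","properties":{"plan":{"type":"array"},"gripper":{"type":"number"}},"required":["plan"]}

```bash
mkdir -p pics; python3 - <<'E'
from plant import bot
import cv2
o=bot.get_obs();print(o, bot.grip_point_offset)
for n in("scene","top"):
    cv2.imwrite(f"pics/{n}0.png",bot.capture(n)[:,:,::-1]);m=bot.camera_model(n);print(m)
E
```

```text
{'time': 0.0, 'joint_positions': array([-1.32000202e+00,  3.42706382e-01,  1.52501694e+00, -3.45215900e-06,
        1.27538772e+00, -1.46025999e-01]), 'dq': array([-0.00018431,  0.00082427, -0.00049882, -0.00103654, -0.00032655,
       -0.00201794]), 'tau': array([-1.01857040e-03, -4.31249356e+01, -2.44216096e+01,  7.16721453e-02,
        5.60266385e-02, -1.13849144e-04]), 'tool_pos': array([ 202.81158419, -483.80587261,  226.053469  ]), 'tcp_rot': array([-3.14008995e+00, -2.17670926e-04,  3.96821154e-01]), 'contact_force': array([ 0.21297734, -0.28260003, -0.2407382 ]), 'moment': array([ 0.00056202, -0.01206259, -0.02571028]), 'finger_force': 0.0, 'grip_width': 92.08737230365962} 18.8
{'camera_matrix': array([[395.62047696,   0.        , 314.92000563],
       [  0.        , 395.62047696, 201.1190872 ],
       [  0.        ,   0.        ,   1.        ]]), 'dist': array([-0.01664945,  0.        ,  0.        ,  0.        ,  0.        ]), 'R': array([[ 0.09553643,  0.9952564 , -0.01837094],
       [ 0.69114888, -0.07960362, -0.71831504],
       [-0.71637003,  0.0559282 , -0.69547539]]), 't': array([  27.10172417, -258.19747124, 1633.6827331 ])}
{'camera_matrix': array([[408.10200301,   0.        , 318.82035591],
       [  0.        , 408.10200301, 199.56309871],
       [  0.        ,   0.        ,   1.        ]]), 'dist': array([0.00893649, 0.        , 0.        , 0.        , 0.        ]), 'R': array([[-0.21730627, -0.97609943, -0.00280873],
       [-0.75725919,  0.17040073, -0.63049354],
       [ 0.61590299, -0.13488327, -0.77618942]]), 't': array([  48.21075315,  499.1098403 , 1059.57348574])}
```

```bash
python3 - <<'E'
import cv2
for n in("scene","top"):
    cv2.imwrite(f"pics/{n}0b.png",cv2.resize(cv2.imread(f"pics/{n}0.png"),(800,500),interpolation=cv2.INTER_CUBIC))
E
```

```text
(no output)
```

View pics/scene0b.png

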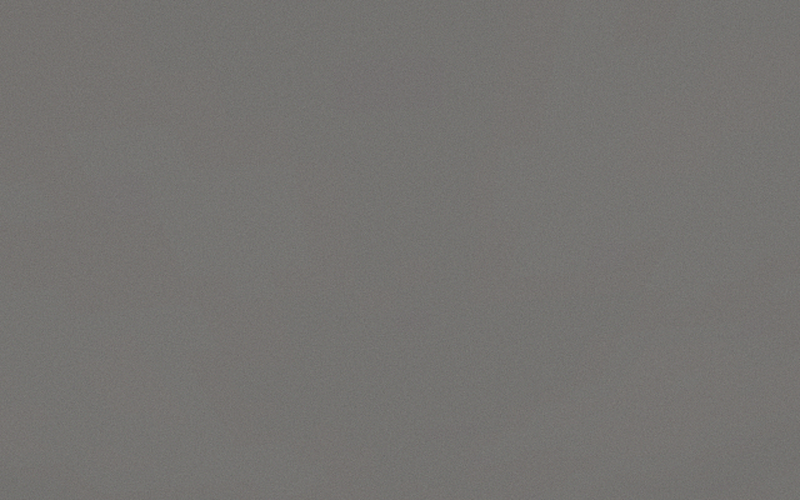

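View pics/top0b.png

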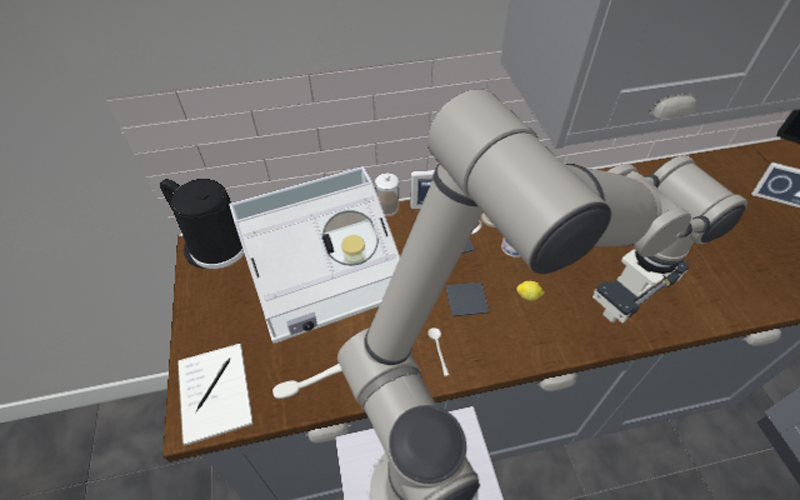

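The scene view is only flat grey, so it is no use. The top view shows the box at (310,250), the shutter tab at about (328,243), the jar lid at (352,243), the empty coaster at (467,298) and the lemon at (530,290). The mug is partly hidden behind the arm at (510,245). Next I'll enlarge the box.

```bash
python3 - <<'E'
from plant import bot
import cv2
i=cv2.imread("pics/top0.png")
cv2.imwrite("pics/c1.png",cv2.resize(i[130:280,180:380],(800,600),interpolation=cv2.INTER_CUBIC))
cv2.imwrite("pics/c2.png",cv2.resize(i[160:280,340:440],(500,600),interpolation=cv2.INTER_CUBIC))
s=bot.capture("scene");print(s.mean(),s.std())
E
```

```text
114.88264973958333 3.436431805200972
```

View pics/c1.png

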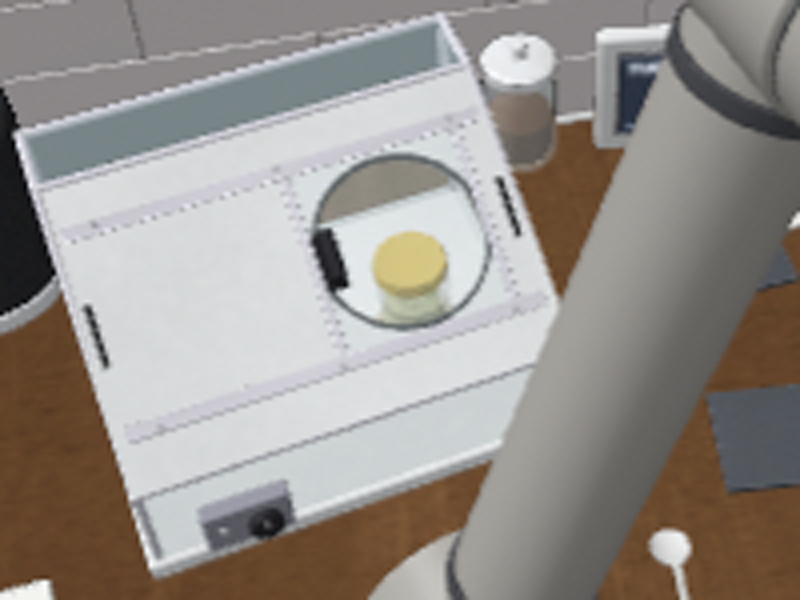

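View pics/c2.png

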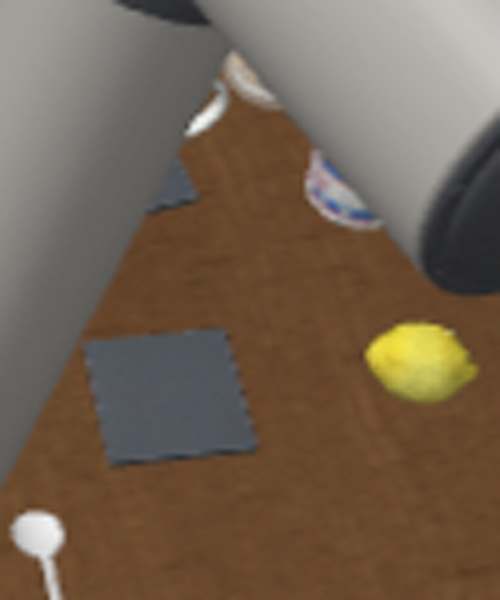

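```bash
cat > h.py <<'E'
from plant import bot
import numpy as np, cv2
from scipy.optimize import least_squares
m=bot.camera_model("top");K,D,R,t=m["camera_matrix"],m["dist"],m["R"],m["t"]
def proj(X): return cv2.projectPoints(np.atleast_2d(np.float64(X)),cv2.Rodrigues(R)[0],t,K,D)[0][:,0]
def onz(uv,z):
    p=cv2.undistortPoints(np.float64(uv).reshape(-1,1,2),K,D)[:,0]
    d=np.c_[p,np.ones(len(p))]@R; c=-R.T@t
    return c+d*((z-c[2])/d[:,2])[:,None]
def c1(u): return (np.float64(u)+.5)/4-.5+[180,130]
def c2(u): return (np.float64(u)+.5)/5-.5+[340,160]
def box2w(q,B):
    c,s=np.cos(q[2]),np.sin(q[2]);return np.atleast_2d(B)@np.array([[c,-s,0],[s,c,0],[0,0,1]]).T+[q[0],q[1],0]
E
python3 - <<'E'
from h import *
B=np.float64([[-30,-75,176],[-135,181,115],[75,181,237],[75,-181,237],[140,181,237],[140,-181,237]])
U=c1([[403,240],[135,497],[38,185],[468,65],[18,135],[440,13]])
f=lambda q:(proj(box2w(q,B))-U).ravel()
r=least_squares(f,[600,150,0.1],loss='soft_l1');q=r.x
print(q,f(q).reshape(-1,2).round(2))
n=np.array([-.5,0,.866])
port=box2w(q,[-30,-75,176]);print('port',port)
for s in (0,.01,.02,.05):
    T=np.array([-30,-75+57+s*1000,176]);print(s,[ (proj(box2w(q,T+h*n))[0]-[180,130])*4 for h in (8,40)])
lid=onz(c1([[409,255]]),149);print('lid',lid, (box2w(q,[-30,-75,67])))
print('jar pred px top',(proj(box2w(q,[-30,-75,149]))-[180,130])*4)
C=c2([[83,342],[226,328],[258,451],[110,466]]);W=onz(C,6);print('coaster',W,W.mean(0))
print(np.hypot(*np.diff(W[[0,1,2,3,0],:2],axis=0).T))
print('lemon',onz(c2([[420,362]]),25),'mugcoaster corner',onz(c2([[198,195]]),6))
E
```

```text
[5.79555226e+02 1.21358043e+02 1.88723906e-01] [[ 1.03 -0.36]
 [-0.85  0.88]
 [-2.38  1.53]
 [ 3.29 -1.98]
 [-1.83 -0.4 ]
 [ 2.97 -1.49]]
port [[564.15831384  42.06154208 176.        ]]
0 [array([336.31618125, 257.51590936]), array([339.19738998, 248.79633653])]
0.01 [array([323.79135382, 261.54700755]), array([326.35992086, 252.91198006])]
0.02 [array([311.21558923, 265.59439343]), array([313.46892715, 257.04466248])]
0.05 [array([273.1790978 , 277.83541487]), array([274.47094719, 269.54616278])]
lid [[570.22373964  41.60377998 149.        ]] [[564.15831384  42.06154208  67.        ]]
jar pred px top [[408.16998508 259.35803374]]
coaster [[ 484.9365655  -187.96621376    6.        ]
 [ 474.84436074 -285.83330158    6.        ]
 [ 377.03059297 -275.0757679     6.        ]
 [ 387.11126484 -178.24925124    6.        ]] [ 430.98069601 -231.78113362    6.        ]
[98.38607358 98.40354514 97.34985503 98.30670786]
lemon [[ 408.30051245 -395.11755898   25.        ]] mugcoaster corner [[ 590.41563221 -303.24270897    6.        ]]
```

```bash
python3 - <<'E'
from h import *
U=c1([[403,240],[135,497],[38,185],[468,65],[18,135],[440,13]])
Bf=lambda w:np.float64([[-30,-75,176],[-135,w,115],[75,w,237],[75,-w,237],[140,w,237],[140,-w,237]])
f=lambda q:(proj(box2w(q,Bf(q[3])))-U).ravel()
r=least_squares(f,[600,150,0.1,175],loss='soft_l1');q=r.x
print(q,f(q).reshape(-1,2).round(2))
n=np.array([-.5,0,.866]);u=np.array([.866,0,.5]);px=lambda B:((proj(box2w(q,B))-[179.5,129.5])*4).round(0)
P=np.array([-30,-75,176.])
print('port',box2w(q,P))
a=np.linspace(0,2*np.pi,200)
E=np.array([P+66*(np.cos(k)*u+np.sin(k)*np.array([0,1,0])) for k in a]);e=px(E);print('rim',e.min(0),e.max(0))
for s in (0,.01,.02): 
    T=P+[0,57+1000*s,0];print(s,px(np.array([T+h*n+l*u for h in(8,40) for l in(-20,20)])).tolist())
    print(' edges',px(np.array([P+6*n+[0,1000*s+d,0]+75*l*u for d in(73,-73) for l in(1,-1)])).tolist())
print('front base',px([[-143.5,181,0],[-143.5,181,24],[-143.5,0,0]]))
E
```

```text
[5.78071559e+02 1.25169660e+02 1.76971625e-01 1.71874061e+02] [[-0.12  0.44]
 [ 0.23  0.12]
 [-0.45  0.65]
 [ 0.02 -0.36]
 [ 0.3  -1.3 ]
 [-0.   -0.03]]
port [[561.74381676  46.05957972 176.        ]]
rim [317. 160.] [487. 326.]
0 [[342.0, 287.0], [325.0, 238.0], [344.0, 279.0], [327.0, 228.0]]
 edges [[282.0, 177.0], [345.0, 362.0], [461.0, 124.0], [524.0, 303.0]]
0.01 [[329.0, 291.0], [312.0, 242.0], [331.0, 283.0], [314.0, 232.0]]
 edges [[269.0, 181.0], [332.0, 366.0], [449.0, 128.0], [512.0, 307.0]]
0.02 [[316.0, 295.0], [300.0, 245.0], [318.0, 287.0], [301.0, 236.0]]
 edges [[256.0, 185.0], [319.0, 370.0], [437.0, 131.0], [500.0, 311.0]]
front base [[157. 588.]
 [151. 573.]
 [378. 510.]]
```

```bash
cat >> h.py <<'E'
from scipy.spatial.transform import Rotation as Ro
q=np.array([578.07,125.17,0.177]);n=np.array([-.5,0,.866]);u=np.array([.866,0,.5]);P=np.array([-30,-75,176.])
RT=Ro.from_euler('xyz',[np.pi,-np.pi/6,.177])
def tcp(g,R=RT): return np.ravel(g)+R.as_matrix()[:,2]*bot.grip_point_offset
def diff(g,R=RT):
    o=bot.get_obs();Rc=Ro.from_euler('xyz',o["tcp_rot"])
    print('t',round(o["time"],2),'shift',(tcp(g,R)-o["tool_pos"]).round(1),'rotvec',(R*Rc.inv()).as_rotvec().round(3),'F',o["contact_force"].round(1),'w',round(o["grip_width"],1),'fing',round(o["finger_force"],1))
E
python3 - <<'E'
from h import *
g=box2w(q,P+[0,59,0]+30*n);print(g,tcp(g));diff(g);diff(box2w(q,P+[0,59,0]+80*n))
print('along y 1mm',box2w([0,0,.177],[0,1,0]),'n',box2w([0,0,.177],n))
for c in ([[410,260]],[[410,262]]):print('lid',onz(c1(c),149))
print('port',box2w(q,P))
E
```

```text
[[536.59029995 101.49650249 201.98      ]] [545.84343768 103.15162856 185.69872241]
t 0.15 shift [343.  587.1 -40.5] rotvec [ 0.147 -0.503 -0.215] F [-0.5  0.7  0.3] w 91.9 fing 0.0
t 0.15 shift [318.4 582.7   2.8] rotvec [ 0.147 -0.503 -0.215] F [-0.5  0.7  0.3] w 91.9 fing 0.0
along y 1mm [[-0.17607724  0.98437635  0.        ]] n [[-0.49218818 -0.08803862  0.866     ]]
lid [[564.97041088  41.66549445 149.        ]]
lid [[562.94560572  41.99730693 149.        ]]
port [[561.74450248  46.05945626 176.        ]]
```

>>> carry_out(
  plan=[
    {"tz": 40,"rz": -0.1},
    {"tz": 40,"rz": -0.12},
    {"tx": 10,"ty": 20,"tz": 20},
    {"tx": 20,"ty": 36},
    {"tx": 20,"ty": 36},
    {"tx": 20,"ty": 36},
    {"tx": 20,"ty": 36},
    {"tx": 20,"ty": 36},
    {"tx": 20,"ty": 36},
    {"tx": 20,"ty": 36},
    {"tx": 20,"ty": 36},
    {"tx": 20,"ty": 36},
  ],
)

```text
invalid input at $.plan[0]: expected keys tx, ty, tz, rx, ry, rz
```

>>> carry_out(
  plan=[
    {"tx": 20,"ty": 36},
    {"tx": 20,"ty": 36},
    {"tx": 20,"ty": 36},
    {"tx": 20,"ty": 36},
    {"tx": 20,"ty": 36,"rx": 0.023,"ry": -0.129},
    {"tx": 20,"ty": 36,"rx": 0.023,"ry": -0.129},
    {"tx": 8,"ty": 23,"rx": 0.023,"ry": -0.129},
    {"rx": 0.023,"ry": -0.129},
    {},
    {},
  ],
)

```text
invalid input at $.plan[0]: expected keys tx, ty, tz, rx, ry, rz
```

```bash
python3 - <<'E'
from h import *
diff(box2w(q,P+[0,59,0]+80*n));diff(box2w(q,P+[0,59,0]+30*n))
E
```

```text
t 0.15 shift [318.4 582.7   2.8] rotvec [ 0.147 -0.503 -0.215] F [-0.5  0.7  0.3] w 91.9 fing 0.0
t 0.15 shift [343.  587.1 -40.5] rotvec [ 0.147 -0.503 -0.215] F [-0.5  0.7  0.3] w 91.9 fing 0.0
```

All six keys are needed in every row.

>>> carry_out(
  plan=[
    {"tx": 0,"ty": 0,"tz": 40,"rx": 0,"ry": 0,"rz": -0.1},
    {"tx": 0,"ty": 0,"tz": 40,"rx": 0,"ry": 0,"rz": -0.12},
    {"tx": 10,"ty": 20,"tz": 20,"rx": 0,"ry": 0,"rz": 0},
    {"tx": 20,"ty": 36,"tz": 0,"rx": 0,"ry": 0,"rz": 0},
    {"tx": 20,"ty": 36,"tz": 0,"rx": 0,"ry": 0,"rz": 0},
    {"tx": 20,"ty": 36,"tz": 0,"rx": 0,"ry": 0,"rz": 0},
    {"tx": 20,"ty": 36,"tz": 0,"rx": 0,"ry": 0,"rz": 0},
    {"tx": 20,"ty": 36,"tz": 0,"rx": 0,"ry": 0,"rz": 0},
    {"tx": 20,"ty": 36,"tz": 0,"rx": 0,"ry": 0,"rz": 0},
    {"tx": 20,"ty": 36,"tz": 0,"rx": 0,"ry": 0,"rz": 0},
    {"tx": 20,"ty": 36,"tz": 0,"rx": 0,"ry": 0,"rz": 0},
    {"tx": 20,"ty": 36,"tz": 0,"rx": 0,"ry": 0,"rz": 0},
  ],
)

```text
time: 1.35
tool_pos: [393.3, -138.6, 326.7]
tcp_rot: [3.141, 0.0, 0.177]
contact_force: [1.9, -1.3, 0.1]
grip_width: 91.9
finger_force: 0.0
```

>>> carry_out(
  plan=[
    {"tx": 20,"ty": 36,"tz": 0,"rx": 0,"ry": 0,"rz": 0},
    {"tx": 20,"ty": 36,"tz": 0,"rx": 0,"ry": 0,"rz": 0},
    {"tx": 20,"ty": 36,"tz": 0,"rx": 0,"ry": 0,"rz": 0},
    {"tx": 20,"ty": 36,"tz": 0,"rx": 0,"ry": 0,"rz": 0},
    {"tx": 20,"ty": 36,"tz": 0,"rx": 0.023,"ry": -0.129,"rz": 0},
    {"tx": 20,"ty": 36,"tz": 0,"rx": 0.023,"ry": -0.129,"rz": 0},
    {"tx": 8,"ty": 23,"tz": 0,"rx": 0.023,"ry": -0.129,"rz": 0},
    {"tx": 0,"ty": 0,"tz": 0,"rx": 0.023,"ry": -0.129,"rz": 0},
    {"tx": 0,"ty": 0,"tz": 0,"rx": 0,"ry": 0,"rz": 0},
    {"tx": 0,"ty": 0,"tz": 0,"rx": 0,"ry": 0,"rz": 0},
  ],
)

```text
time: 2.35
tool_pos: [520.8, 98.5, 327.3]
tcp_rot: [3.141, -0.522, 0.177]
contact_force: [0.4, -0.5, 0.4]
grip_width: 91.8
finger_force: 0.0
```

```bash
python3 - <<'E'
from h import *
diff(box2w(q,P+[0,59,0]+80*n));diff(box2w(q,P+[0,59,0]+30*n));print(bot.get_obs()["joint_positions"].round(2))
i=bot.capture("top")[:,:,::-1];cv2.imwrite("pics/t2.png",cv2.resize(i[100:300,160:440],(784,560),interpolation=cv2.INTER_CUBIC))
E
```

```text
t 2.35 shift [  0.5   0.2 -98.3] rotvec [ 0.001 -0.001  0.001] F [ 0.4 -0.5  0.4] w 91.8 fing 0.0
t 2.35 shift [  25.1    4.6 -141.6] rotvec [ 0.001 -0.001  0.001] F [ 0.4 -0.5  0.4] w 91.8 fing 0.0
[-0.02  0.    1.78  0.13  0.85  1.32]
```

View pics/t2.png

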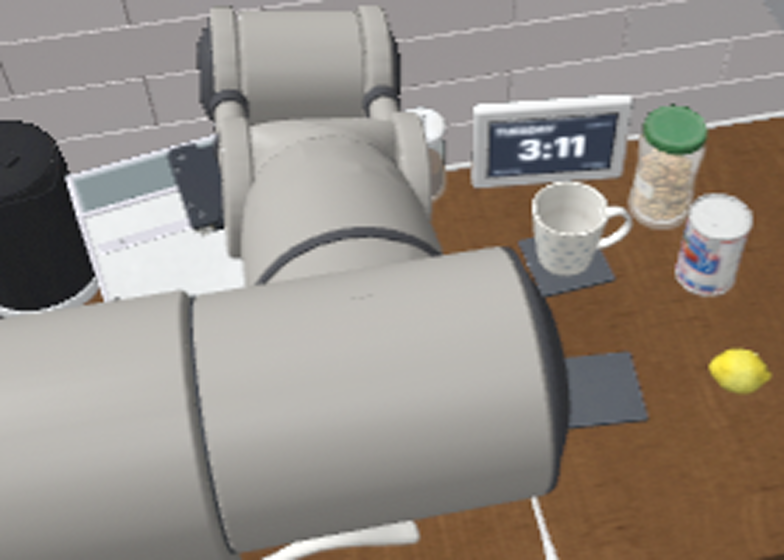

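The picture confirms the mug stands on the far coaster (about (565,270)), so the near one at (600,388) is the empty one. I'll go down to the tab.

>>> carry_out(
  plan=[
    {"tx": 0,"ty": 0,"tz": -25,"rx": 0,"ry": 0,"rz": 0},
    {"tx": 0,"ty": 0,"tz": -37,"rx": 0,"ry": 0,"rz": 0},
    {"tx": 0,"ty": 0,"tz": -36,"rx": 0,"ry": 0,"rz": 0},
    {"tx": 5,"ty": 1,"tz": -9,"rx": 0,"ry": 0,"rz": 0},
    {"tx": 5,"ty": 1,"tz": -9,"rx": 0,"ry": 0,"rz": 0},
    {"tx": 5,"ty": 1,"tz": -9,"rx": 0,"ry": 0,"rz": 0},
    {"tx": 5,"ty": 1,"tz": -8,"rx": 0,"ry": 0,"rz": 0},
    {"tx": 4.5,"ty": 0.5,"tz": -7,"rx": 0,"ry": 0,"rz": 0},
    {"tx": 0,"ty": 0,"tz": 0,"rx": 0,"ry": 0,"rz": 0},
  ],
)

```text
time: 3.3
tool_pos: [545.8, 103.4, 186.1]
tcp_rot: [3.142, -0.523, 0.177]
contact_force: [-0.7, 0.7, 0.7]
grip_width: 91.8
finger_force: 0.0
```

>>> carry_out(
  plan=[
    {"tx": 0,"ty": 0,"tz": 0,"rx": 0,"ry": 0,"rz": 0},
    {"tx": 0,"ty": 0,"tz": 0,"rx": 0,"ry": 0,"rz": 0},
    {"tx": 0,"ty": 0,"tz": 0,"rx": 0,"ry": 0,"rz": 0},
    {"tx": 0,"ty": 0,"tz": 0,"rx": 0,"ry": 0,"rz": 0},
    {"tx": 0,"ty": 0,"tz": 0,"rx": 0,"ry": 0,"rz": 0},
    {"tx": 0,"ty": 0,"tz": 0,"rx": 0,"ry": 0,"rz": 0},
    {"tx": 0,"ty": 0,"tz": 0,"rx": 0,"ry": 0,"rz": 0},
    {"tx": 0,"ty": 0,"tz": 0,"rx": 0,"ry": 0,"rz": 0},
    {"tx": 0,"ty": 0,"tz": 0,"rx": 0,"ry": 0,"rz": 0},
    {"tx": 0,"ty": 0,"tz": 0,"rx": 0,"ry": 0,"rz": 0},
  ],
  gripper=1,
)

```text
time: 4.3
tool_pos: [545.4, 103.3, 186.7]
tcp_rot: [3.141, -0.524, 0.177]
contact_force: [-0.2, 0.1, 0.1]
grip_width: 16.4
finger_force: 0.0
```

```bash
python3 - <<'E'
from h import *
diff(box2w(q,P+[0,57,0]+30*n));diff(box2w(q,P+[0,57+165,0]+30*n))
E
```

```text
t 4.3 shift [ 0.8 -2.1 -1. ] rotvec [0.    0.001 0.   ] F [-0.2  0.1  0.1] w 16.4 fing 0.0
t 4.3 shift [-28.3 160.3  -1. ] rotvec [0.    0.001 0.   ] F [-0.2  0.1  0.1] w 16.4 fing 0.0
```

Still closing; I'll wait a little longer.

>>> carry_out(
  plan=[
    {"tx": 0,"ty": 0,"tz": 0,"rx": 0,"ry": 0,"rz": 0},
    {"tx": 0,"ty": 0,"tz": 0,"rx": 0,"ry": 0,"rz": 0},
    {"tx": 0,"ty": 0,"tz": 0,"rx": 0,"ry": 0,"rz": 0},
  ],
  gripper=1,
)

```text
time: 4.6
tool_pos: [545.4, 103.2, 186.7]
tcp_rot: [3.141, -0.524, 0.177]
contact_force: [0.6, -1.1, -0.1]
grip_width: 11.6
finger_force: 30.0
```

>>> carry_out(
  plan=[
    {"tx": -1.4,"ty": 8,"tz": 0,"rx": 0,"ry": 0,"rz": 0},
    {"tx": -2.8,"ty": 16,"tz": 0,"rx": 0,"ry": 0,"rz": 0},
    {"tx": -2.8,"ty": 16,"tz": 0,"rx": 0,"ry": 0,"rz": 0},
    {"tx": -2.8,"ty": 16,"tz": 0,"rx": 0,"ry": 0,"rz": 0},
    {"tx": -2.8,"ty": 16,"tz": 0,"rx": 0,"ry": 0,"rz": 0},
    {"tx": -2.8,"ty": 16,"tz": 0,"rx": 0,"ry": 0,"rz": 0},
    {"tx": -2.8,"ty": 16,"tz": 0,"rx": 0,"ry": 0,"rz": 0},
    {"tx": -2.8,"ty": 16,"tz": 0,"rx": 0,"ry": 0,"rz": 0},
    {"tx": -2.8,"ty": 16,"tz": 0,"rx": 0,"ry": 0,"rz": 0},
    {"tx": -2.8,"ty": 16,"tz": 0,"rx": 0,"ry": 0,"rz": 0},
    {"tx": -1.4,"ty": 8,"tz": 0,"rx": 0,"ry": 0,"rz": 0},
    {"tx": 0,"ty": 0,"tz": 0,"rx": 0,"ry": 0,"rz": 0},
  ],
)

```text
time: 5.8
tool_pos: [516.5, 262.8, 186.7]
tcp_rot: [3.139, -0.522, 0.178]
contact_force: [-5.7, -6.2, 5.7]
grip_width: 11.9
finger_force: 30.0
```

>>> carry_out(
  plan=[
    {"tx": -0.2,"ty": 1,"tz": 0,"rx": 0,"ry": 0,"rz": 0},
    {"tx": -0.2,"ty": 1,"tz": 0,"rx": 0,"ry": 0,"rz": 0},
    {"tx": -0.2,"ty": 1,"tz": 0,"rx": 0,"ry": 0,"rz": 0},
    {"tx": 0,"ty": 0,"tz": 0,"rx": 0,"ry": 0,"rz": 0},
  ],
)

```text
time: 6.2
tool_pos: [516.5, 263.0, 186.6]
tcp_rot: [3.136, -0.521, 0.177]
contact_force: [-3.2, -19.6, 7.3]
grip_width: 11.7
finger_force: 30.0
```

>>> carry_out(
  plan=[
    {"tx": 0.5,"ty": -2.5,"tz": 0,"rx": 0,"ry": 0,"rz": 0},
    {"tx": 0,"ty": 0,"tz": 0,"rx": 0,"ry": 0,"rz": 0},
  ],
)

```text
time: 6.4
tool_pos: [516.6, 262.8, 186.7]
tcp_rot: [3.14, -0.523, 0.176]
contact_force: [-5.5, -5.0, 5.3]
grip_width: 12.2
finger_force: 30.0
```

>>> carry_out(
  plan=[
    {"tx": 0,"ty": 0,"tz": 0,"rx": 0,"ry": 0,"rz": 0},
    {"tx": 0,"ty": 0,"tz": 0,"rx": 0,"ry": 0,"rz": 0},
    {"tx": 0,"ty": 0,"tz": 0,"rx": 0,"ry": 0,"rz": 0},
    {"tx": 0,"ty": 0,"tz": 0,"rx": 0,"ry": 0,"rz": 0},
    {"tx": 0,"ty": 0,"tz": 0,"rx": 0,"ry": 0,"rz": 0},
    {"tx": 0,"ty": 0,"tz": 0,"rx": 0,"ry": 0,"rz": 0},
    {"tx": -5,"ty": -1,"tz": 9,"rx": 0,"ry": 0,"rz": 0},
    {"tx": -10,"ty": -2,"tz": 17,"rx": 0,"ry": 0,"rz": 0},
    {"tx": -10,"ty": -2,"tz": 17,"rx": 0,"ry": 0,"rz": 0},
    {"tx": -10,"ty": -2,"tz": 17,"rx": 0,"ry": 0,"rz": 0},
    {"tx": 0,"ty": 0,"tz": 0,"rx": 0,"ry": 0,"rz": 0},
  ],
  gripper=0.24,
)

```text
time: 7.5
tool_pos: [482.4, 257.2, 249.9]
tcp_rot: [-3.14, -0.529, 0.177]
contact_force: [1.1, -0.6, -0.6]
grip_width: 69.8
finger_force: 0.0
```

```bash
python3 - <<'E'
from h import *
i=cv2.imread("pics/top0.png");hsv=cv2.cvtColor(i,cv2.COLOR_BGR2HSV)
S=8
c=cv2.resize(hsv[180:215,265:300],None,fx=S,fy=S,interpolation=cv2.INTER_CUBIC)
mk=(cv2.inRange(c,(15,75,80),(32,255,255))>0)
print(mk.sum()/S/S,np.argwhere(mk).min(0)/S,np.argwhere(mk).max(0)/S)
a=np.linspace(0,2*np.pi,60)
def sil(p):
    X=np.array([[p[0]+31.5*np.cos(k),p[1]+31.5*np.sin(k),z] for k in a for z in(129,149)])
    h=cv2.convexHull(((proj(X)-[264.5,179.5])*S).astype(np.int32));z=np.zeros(mk.shape,np.uint8);cv2.fillPoly(z,[h],1);return z>0
best=max(((sil((x,y))&mk).sum()/(sil((x,y))|mk).sum(),x,y) for x in np.arange(552,576,1) for y in np.arange(34,56,1))
print(best,sil(best[1:]).sum()/64)
diff(box2w(q,P+[0,222,0]+80*n));print(bot.get_obs()["joint_positions"].round(2))
E
```

```text
218.375 [8.25  8.875] [23.75 26.5 ]
(np.float64(0.6842929886408148), np.int64(575), np.int64(40)) 319.125
t 7.5 shift [ 10.1   2.  -20.9] rotvec [-0.002  0.005 -0.   ] F [ 1.1 -0.6 -0.6] w 69.8 fing 0.0
[ 0.42  0.13  1.87 -0.2   0.63  1.95]
```

>>> carry_out(
  plan=[
    {"tx": 0,"ty": -10,"tz": 30,"rx": 0,"ry": 0,"rz": 0},
    {"tx": 0,"ty": -30,"tz": 30,"rx": 0,"ry": 0,"rz": 0},
    {"tx": 0,"ty": -45,"tz": 0,"rx": 0,"ry": 0,"rz": 0},
    {"tx": 0,"ty": -45,"tz": 0,"rx": 0,"ry": 0,"rz": 0},
    {"tx": 0,"ty": -45,"tz": 0,"rx": 0,"ry": 0,"rz": 0},
    {"tx": 0,"ty": -45,"tz": 0,"rx": 0,"ry": 0,"rz": 0},
    {"tx": 0,"ty": -45,"tz": 0,"rx": 0,"ry": 0,"rz": 0},
    {"tx": 0,"ty": -45,"tz": 0,"rx": 0,"ry": 0,"rz": 0},
    {"tx": 0,"ty": -45,"tz": 0,"rx": 0,"ry": 0,"rz": 0},
    {"tx": 0,"ty": -45,"tz": 0,"rx": 0,"ry": 0,"rz": 0},
    {"tx": 0,"ty": -45,"tz": 0,"rx": 0,"ry": 0,"rz": 0},
    {"tx": 0,"ty": -45,"tz": 0,"rx": 0,"ry": 0,"rz": 0},
  ],
)

```text
time: 8.7
tool_pos: [481.8, -235.5, 306.2]
tcp_rot: [3.142, -0.524, 0.176]
contact_force: [0.4, 0.4, 1.2]
grip_width: 70.0
finger_force: 0.0
```

>>> carry_out(
  plan=[
    {"tx": 0,"ty": -45,"tz": 0,"rx": 0,"ry": 0,"rz": 0},
    {"tx": 0,"ty": -45,"tz": 0,"rx": 0,"ry": 0,"rz": 0},
    {"tx": 0,"ty": -45,"tz": 0,"rx": 0,"ry": 0,"rz": 0},
    {"tx": 0,"ty": -15,"tz": 0,"rx": 0,"ry": 0,"rz": 0},
    {"tx": 0,"ty": 0,"tz": 0,"rx": 0,"ry": 0,"rz": 0},
  ],
)

```text
time: 9.2
tool_pos: [481.7, -385.8, 304.9]
tcp_rot: [-3.14, -0.523, 0.173]
contact_force: [0.3, 0.2, 0.2]
grip_width: 69.6
finger_force: 0.0
```

```bash
python3 - <<'E'
from h import *
I=np.mean([bot.capture("top").astype(float) for _ in range(6)],0)[:,:,::-1]
cv2.imwrite("pics/t3full.png",I)
cv2.imwrite("pics/t3.png",cv2.resize(I[150:225,210:310].astype(np.uint8),(800,600),interpolation=cv2.INTER_CUBIC))
E
```

```text
[ WARN:0@4.617] global loadsave.cpp:1063 imwrite_ Unsupported depth image for selected encoder is fallbacked to CV_8U.
```

View pics/t3.png

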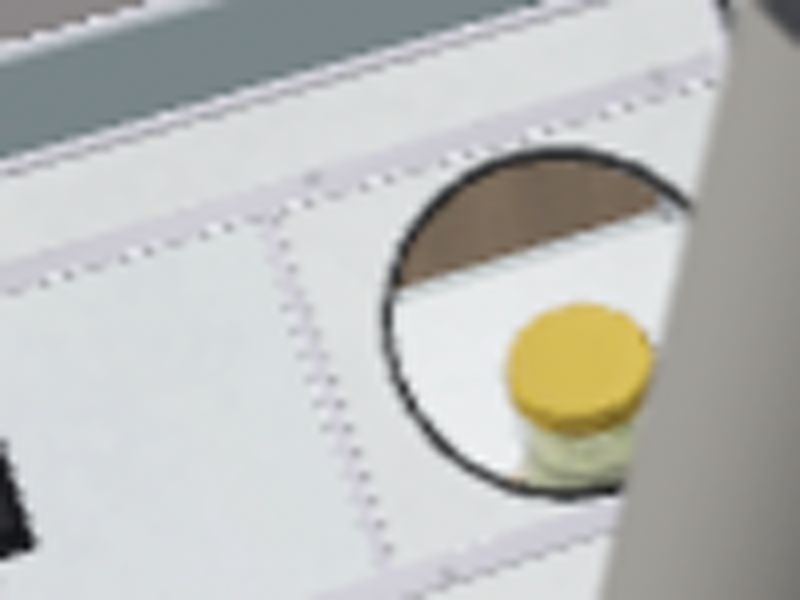

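```bash
python3 - <<'E'
from h import *
c3=lambda u:(np.float64(u)+.5)/8-.5+[210,150]
px=lambda X:((proj(X)-[209.5,149.5])*8).round(0)
a=np.linspace(0,2*np.pi,200)
E=box2w(q,np.array([P+66*(np.cos(k)*u+np.sin(k)*np.array([0,1,0])) for k in a]));e=px(E);print('rim',e.min(0),e.max(0))
j=onz(c3([[580,361]]),149)[0];print('lid',j,'rel port',j-box2w(q,P)[0])
for z in(149,129):
  e=px(np.array([[j[0]+31.5*np.cos(k),j[1]+31.5*np.sin(k),z] for k in a]));print(e.min(0),e.max(0))
g=np.array([j[0],j[1],137]);d=box2w([0,0,.177],n)[0]
print('grasp tcp',tcp(g),'above 110n',tcp(g+110*d));diff(g+110*d);print('d',d)
# depth of grasp under panel along n, crossing of tool line with panel in box (u,y)
c,s=np.cos(q[2]),np.sin(q[2]);r=g-box2w(q,P)[0];rb=np.array([c*r[0]+s*r[1],-s*r[0]+c*r[1],r[2]]);print('depth',rb@n,'u',rb@u,'y',rb[1])
E
```

```text
rim [394. 159.] [735. 493.]
lid [564.76033911  41.89918826 149.        ] rel port [  3.01583662  -4.160268   -27.        ]
[500. 301.] [661. 424.]
[505. 333.] [663. 456.]
grasp tcp [574.01347683  43.55431433 120.71872241] above 110n [519.87277739  33.87006606 215.97872241]
t 9.5 shift [ 37.3 415.8 -91.1] rotvec [ 0.     0.001 -0.001] F [0.2 0.4 0.9] w 69.8 fing 0.0
d [-0.49218818 -0.08803862  0.866     ]
depth -34.89209487288079 u -17.56345968017047 y -4.62628963468991
```

```bash
cat >> h.py <<'E'
R20=Ro.from_euler('xyz',[np.pi,-np.radians(20),.177]);Z20=R20.as_matrix()[:,2]
J=np.array([565.5,41.8,140.])
E
python3 - <<'E'
from h import *
print(Z20,tcp(J,R20));diff(J-100*Z20,R20);diff(J,R20)
E
```

```text
[ 0.33667654  0.06022196 -0.93969262] [571.82951898  42.93217291 122.33377873]
t 9.5 shift [ 55.6 418.9 -90.8] rotvec [-0.03   0.173 -0.001] F [0.2 0.4 0.9] w 69.8 fing 0.0
t 9.5 shift [  89.3  424.9 -184.7] rotvec [-0.03   0.173 -0.001] F [0.2 0.4 0.9] w 69.8 fing 0.0
```

>>> carry_out(
  plan=[
    {"tx": 5.5,"ty": 19,"tz": 0,"rx": -0.015,"ry": 0.0865,"rz": 0},
    {"tx": 5,"ty": 40,"tz": 0,"rx": -0.015,"ry": 0.0865,"rz": 0},
    {"tx": 5,"ty": 45,"tz": 0,"rx": 0,"ry": 0,"rz": 0},
    {"tx": 5,"ty": 45,"tz": 0,"rx": 0,"ry": 0,"rz": 0},
    {"tx": 5,"ty": 45,"tz": 0,"rx": 0,"ry": 0,"rz": 0},
    {"tx": 5,"ty": 45,"tz": 0,"rx": 0,"ry": 0,"rz": 0},
    {"tx": 5,"ty": 45,"tz": 0,"rx": 0,"ry": 0,"rz": 0},
    {"tx": 5,"ty": 45,"tz": 0,"rx": 0,"ry": 0,"rz": 0},
    {"tx": 5,"ty": 45,"tz": 0,"rx": 0,"ry": 0,"rz": 0},
    {"tx": 5,"ty": 30,"tz": -15,"rx": 0,"ry": 0,"rz": 0},
    {"tx": 5,"ty": 15,"tz": -35,"rx": 0,"ry": 0,"rz": 0},
    {"tx": 0,"ty": 0,"tz": -30,"rx": 0,"ry": 0,"rz": 0},
  ],
  gripper=0.23,
)

```text
time: 10.7
tool_pos: [537.5, 38.9, 226.5]
tcp_rot: [-3.141, -0.351, 0.181]
contact_force: [0.3, 0.8, -1.1]
grip_width: 70.7
finger_force: 0.0
```

>>> carry_out(
  plan=[
    {"tx": 0,"ty": 0,"tz": -10,"rx": 0,"ry": 0,"rz": 0},
    {"tx": 0,"ty": 0,"tz": 0,"rx": 0,"ry": 0,"rz": 0},
    {"tx": 0,"ty": 0,"tz": 0,"rx": 0,"ry": 0,"rz": 0},
  ],
)

```text
time: 11.0
tool_pos: [538.6, 35.5, 218.3]
tcp_rot: [3.142, -0.351, 0.176]
contact_force: [0.5, -0.4, -0.2]
grip_width: 70.8
finger_force: 0.0
```

```bash
python3 - <<'E'
from h import *
diff(J-100*Z20,R20);diff(J,R20)
E
```

```text
t 11.0 shift [-0.4  1.4 -2. ] rotvec [-0.     0.002  0.001] F [ 0.5 -0.4 -0.2] w 70.8 fing 0.0
t 11.0 shift [ 33.2   7.5 -96. ] rotvec [-0.     0.002  0.001] F [ 0.5 -0.4 -0.2] w 70.8 fing 0.0
```

>>> carry_out(
  plan=[
    {"tx": 3.8,"ty": 1.6,"tz": -12,"rx": 0,"ry": 0,"rz": 0},
    {"tx": 4.2,"ty": 1.4,"tz": -12,"rx": 0,"ry": 0,"rz": 0},
    {"tx": 4.2,"ty": 0.8,"tz": -12,"rx": 0,"ry": 0,"rz": 0},
    {"tx": 4.2,"ty": 0.8,"tz": -12,"rx": 0,"ry": 0,"rz": 0},
    {"tx": 4.2,"ty": 0.8,"tz": -12,"rx": 0,"ry": 0,"rz": 0},
    {"tx": 0,"ty": 0,"tz": 0,"rx": 0,"ry": 0,"rz": 0},
  ],
)

```text
time: 11.6
tool_pos: [558.0, 41.2, 154.9]
tcp_rot: [-3.14, -0.346, 0.176]
contact_force: [-0.2, 0.6, 0.8]
grip_width: 70.4
finger_force: 0.0
```

>>> carry_out(
  plan=[
    {"tx": 2.1,"ty": 0.4,"tz": -6,"rx": 0,"ry": 0,"rz": 0},
    {"tx": 2.1,"ty": 0.4,"tz": -6,"rx": 0,"ry": 0,"rz": 0},
    {"tx": 0,"ty": 0,"tz": 0,"rx": 0,"ry": 0,"rz": 0},
  ],
)

```text
time: 11.9
tool_pos: [562.5, 42.1, 144.0]
tcp_rot: [-3.141, -0.348, 0.176]
contact_force: [0.1, 0.4, -0.0]
grip_width: 70.6
finger_force: 0.0
```

>>> carry_out(
  plan=[
    {"tx": 2.3,"ty": 0.2,"tz": -5.5,"rx": 0,"ry": 0,"rz": 0},
    {"tx": 2.3,"ty": 0.2,"tz": -5.5,"rx": 0,"ry": 0,"rz": 0},
    {"tx": 2.3,"ty": 0.2,"tz": -5.5,"rx": 0,"ry": 0,"rz": 0},
    {"tx": 2.3,"ty": 0.2,"tz": -5.2,"rx": 0,"ry": 0,"rz": 0},
    {"tx": 0,"ty": 0,"tz": 0,"rx": 0,"ry": 0,"rz": 0},
  ],
)

```text
time: 12.4
tool_pos: [571.6, 42.8, 122.0]
tcp_rot: [-3.14, -0.347, 0.176]
contact_force: [0.1, 0.0, 0.3]
grip_width: 70.6
finger_force: 0.0
```

>>> carry_out(
  plan=[
    {"tx": 0,"ty": 0,"tz": 0,"rx": 0,"ry": 0,"rz": 0},
    {"tx": 0,"ty": 0,"tz": 0,"rx": 0,"ry": 0,"rz": 0},
    {"tx": 0,"ty": 0,"tz": 0,"rx": 0,"ry": 0,"rz": 0},
    {"tx": 0,"ty": 0,"tz": 0,"rx": 0,"ry": 0,"rz": 0},
    {"tx": 0,"ty": 0,"tz": 0,"rx": 0,"ry": 0,"rz": 0},
  ],
  gripper=1,
)

```text
time: 12.9
tool_pos: [571.9, 42.8, 123.2]
tcp_rot: [-3.141, -0.349, 0.176]
contact_force: [-0.3, -1.0, -1.1]
grip_width: 58.5
finger_force: 29.8
```

>>> carry_out(
  plan=[
    {"tx": 0,"ty": 0,"tz": 0,"rx": 0,"ry": 0,"rz": 0},
    {"tx": 0,"ty": 0,"tz": 3,"rx": 0,"ry": 0,"rz": 0},
    {"tx": 0,"ty": 0,"tz": 5,"rx": 0,"ry": 0,"rz": 0},
    {"tx": 0,"ty": 0,"tz": 5,"rx": 0,"ry": 0,"rz": 0},
    {"tx": 0,"ty": 0,"tz": 0,"rx": 0,"ry": 0,"rz": 0},
    {"tx": 0,"ty": 0,"tz": 0,"rx": 0,"ry": 0,"rz": 0},
  ],
)

```text
time: 13.5
tool_pos: [571.8, 42.8, 136.3]
tcp_rot: [-3.141, -0.349, 0.177]
contact_force: [0.0, 0.9, -3.0]
grip_width: 58.7
finger_force: 29.8
```

```bash
python3 - <<'E'
from h import *
o=bot.get_obs();print(o["contact_force"],o["moment"],o["grip_width"],o["tool_pos"])
I=bot.capture("top")[:,:,::-1]
cv2.imwrite("pics/t4.png",cv2.resize(I[100:300,160:440],(784,560),interpolation=cv2.INTER_CUBIC))
E
```

```text
[ 0.04633249  0.87573592 -3.01847588] [-0.0566872   0.32063276  0.0113921 ] 58.73534898141369 [571.84932899  42.78488438 136.27372043]
```

View pics/t4.png

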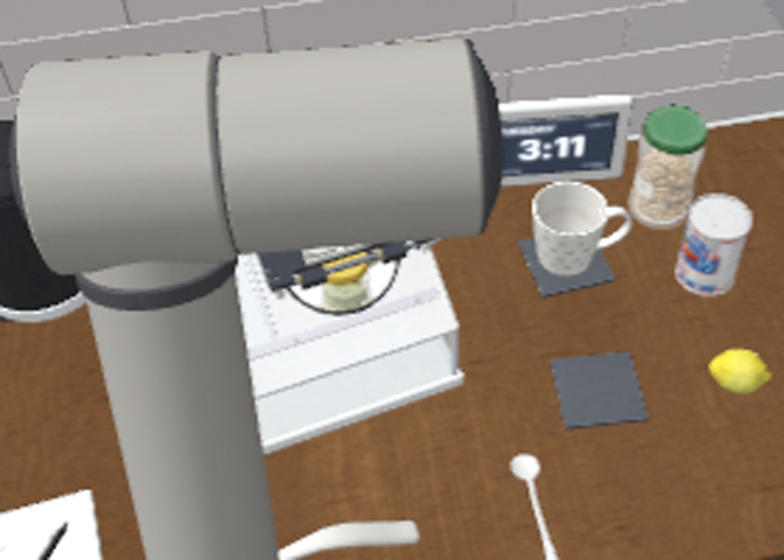

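The jar is held upright, with about 3 N of weight, and the port, mug and empty coaster are all in view. I'll lift it out.

>>> carry_out(
  plan=[
    {"tx": 0,"ty": 0,"tz": 8,"rx": 0,"ry": 0,"rz": 0},
    {"tx": 0,"ty": 0,"tz": 14,"rx": 0,"ry": 0,"rz": 0},
    {"tx": 0,"ty": 0,"tz": 16,"rx": 0,"ry": 0,"rz": 0},
    {"tx": 0,"ty": 0,"tz": 16,"rx": 0,"ry": 0,"rz": 0},
    {"tx": 0,"ty": 0,"tz": 16,"rx": 0,"ry": 0,"rz": 0},
    {"tx": 0,"ty": 0,"tz": 16,"rx": 0,"ry": 0,"rz": 0},
    {"tx": 0,"ty": 0,"tz": 16,"rx": 0,"ry": 0,"rz": 0},
    {"tx": 0,"ty": 0,"tz": 16,"rx": 0,"ry": 0,"rz": 0},
    {"tx": 0,"ty": 0,"tz": 16,"rx": 0,"ry": 0,"rz": 0},
    {"tx": 0,"ty": 0,"tz": 16,"rx": 0,"ry": 0,"rz": 0},
    {"tx": 0,"ty": 0,"tz": 8,"rx": 0,"ry": 0,"rz": 0},
    {"tx": 0,"ty": 0,"tz": 0,"rx": 0,"ry": 0,"rz": 0},
  ],
)

```text
time: 14.75
tool_pos: [572.2, 42.7, 295.4]
tcp_rot: [3.141, -0.351, 0.177]
contact_force: [-0.5, 0.6, -2.0]
grip_width: 58.9
finger_force: 29.8
```

>>> carry_out(
  plan=[
    {"tx": -5,"ty": -10,"tz": 0,"rx": 0,"ry": 0,"rz": 0},
    {"tx": -10,"ty": -20,"tz": 0,"rx": 0,"ry": 0,"rz": 0},
    {"tx": -12,"ty": -24,"tz": 0,"rx": 0,"ry": 0,"rz": 0},
    {"tx": -12,"ty": -25,"tz": 0,"rx": 0,"ry": 0,"rz": 0},
    {"tx": -12,"ty": -25,"tz": 0,"rx": 0,"ry": 0,"rz": 0},
    {"tx": -12,"ty": -25,"tz": 0,"rx": 0,"ry": 0,"rz": 0},
    {"tx": -12,"ty": -25,"tz": 0,"rx": 0,"ry": 0,"rz": 0},
    {"tx": -12,"ty": -25,"tz": 0,"rx": 0,"ry": 0,"rz": 0},
    {"tx": -12,"ty": -25,"tz": 0,"rx": 0,"ry": 0,"rz": 0},
    {"tx": -12,"ty": -25,"tz": 0,"rx": 0,"ry": 0,"rz": 0},
    {"tx": -12,"ty": -25,"tz": 0,"rx": 0,"ry": 0,"rz": 0},
    {"tx": -11.5,"ty": -20,"tz": 0,"rx": 0,"ry": 0,"rz": 0},
  ],
)

```text
time: 15.95
tool_pos: [435.8, -232.6, 292.9]
tcp_rot: [-3.14, -0.347, 0.175]
contact_force: [0.6, -0.7, -1.4]
grip_width: 58.1
finger_force: 29.8
```

>>> carry_out(
  plan=[
    {"tx": 0,"ty": 0,"tz": -15,"rx": 0,"ry": 0,"rz": 0},
    {"tx": 0,"ty": 0,"tz": -25,"rx": 0,"ry": 0,"rz": 0},
    {"tx": 0,"ty": 0,"tz": -25,"rx": 0,"ry": 0,"rz": 0},
    {"tx": 0,"ty": 0,"tz": -25,"rx": 0,"ry": 0,"rz": 0},
    {"tx": 0,"ty": 0,"tz": -25,"rx": 0,"ry": 0,"rz": 0},
    {"tx": 0,"ty": 0,"tz": -25,"rx": 0,"ry": 0,"rz": 0},
    {"tx": 0,"ty": 0,"tz": -25,"rx": 0,"ry": 0,"rz": 0},
    {"tx": 0,"ty": 0,"tz": -20,"rx": 0,"ry": 0,"rz": 0},
    {"tx": 0,"ty": 0,"tz": -10,"rx": 0,"ry": 0,"rz": 0},
    {"tx": 0,"ty": 0,"tz": 0,"rx": 0,"ry": 0,"rz": 0},
    {"tx": 0,"ty": 0,"tz": 0,"rx": 0,"ry": 0,"rz": 0},
  ],
)

```text
time: 17.05
tool_pos: [437.4, -231.6, 99.4]
tcp_rot: [-3.141, -0.349, 0.176]
contact_force: [-1.1, 0.4, -1.6]
grip_width: 58.5
finger_force: 29.8
```

```bash
python3 - <<'E'
from h import *
o=bot.get_obs();print(o["grip_width"])
diff([431,-231.8,79],R20)
I=bot.capture("top")[:,:,::-1]
cv2.imwrite("pics/t5.png",cv2.resize(I[160:300,300:480],(720,560),interpolation=cv2.INTER_CUBIC))
E
```

```text
58.54037034601241
t 17.05 shift [ -0.    0.9 -38.1] rotvec [-0.    -0.     0.001] F [-1.1  0.4 -1.6] w 58.5 fing 29.8
```

View pics/t5.png

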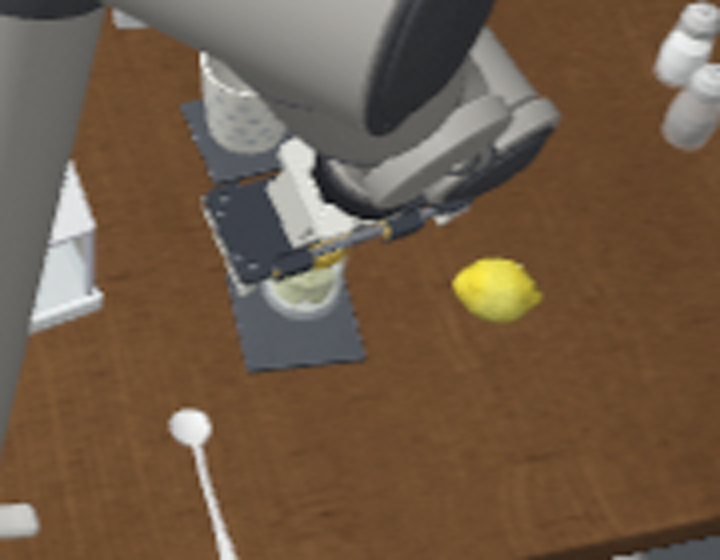

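```bash
python3 - <<'E'
from h import *
for zc in (43.2,):
  a=np.linspace(0,2*np.pi,200);X=np.array([[431+r*np.cos(k),-232+r*np.sin(k),zc] for r in(31,) for k in a])
  e=(proj(X)-[299.5,159.5])*4;print(e.min(0),e.max(0))
E
```

```text
[262.17849024 259.86872417] [339.04553459 323.15415317]
```

The jar outline (columns 262–341, near edge at row 320) matches the prediction for the coaster's middle. I'll lower it gently.

>>> carry_out(
  plan=[
    {"tx": 0,"ty": 0,"tz": -6,"rx": 0,"ry": 0,"rz": 0},
    {"tx": 0,"ty": 0,"tz": -8,"rx": 0,"ry": 0,"rz": 0},
    {"tx": 0,"ty": 0,"tz": -8,"rx": 0,"ry": 0,"rz": 0},
    {"tx": 0,"ty": 0,"tz": -6,"rx": 0,"ry": 0,"rz": 0},
    {"tx": 0,"ty": 0,"tz": -4,"rx": 0,"ry": 0,"rz": 0},
    {"tx": 0,"ty": 0,"tz": -2,"rx": 0,"ry": 0,"rz": 0},
    {"tx": 0,"ty": 0,"tz": -1,"rx": 0,"ry": 0,"rz": 0},
    {"tx": 0,"ty": 0,"tz": 0,"rx": 0,"ry": 0,"rz": 0},
    {"tx": 0,"ty": 0,"tz": 0,"rx": 0,"ry": 0,"rz": 0},
  ],
)

```text
time: 18.0
tool_pos: [437.4, -231.3, 64.2]
tcp_rot: [-3.141, -0.349, 0.177]
contact_force: [-0.3, 0.6, -2.7]
grip_width: 58.7
finger_force: 29.8
```

>>> carry_out(
  plan=[
    {"tx": 0,"ty": 0,"tz": -0.5,"rx": 0,"ry": 0,"rz": 0},
    {"tx": 0,"ty": 0,"tz": -0.5,"rx": 0,"ry": 0,"rz": 0},
    {"tx": 0,"ty": 0,"tz": 0,"rx": 0,"ry": 0,"rz": 0},
  ],
)

```text
time: 18.3
tool_pos: [437.3, -231.2, 63.1]
tcp_rot: [-3.141, -0.349, 0.176]
contact_force: [-1.0, -0.1, -1.9]
grip_width: 58.3
finger_force: 29.8
```

>>> carry_out(
  plan=[
    {"tx": 0,"ty": 0,"tz": -0.5,"rx": 0,"ry": 0,"rz": 0},
    {"tx": 0,"ty": 0,"tz": -0.5,"rx": 0,"ry": 0,"rz": 0},
    {"tx": 0,"ty": 0,"tz": 0,"rx": 0,"ry": 0,"rz": 0},
  ],
)

```text
time: 18.6
tool_pos: [437.4, -231.3, 62.2]
tcp_rot: [-3.141, -0.349, 0.177]
contact_force: [-0.7, 0.5, -0.2]
grip_width: 58.4
finger_force: 29.9
```

>>> carry_out(
  plan=[
    {"tx": 0,"ty": 0,"tz": -0.4,"rx": 0,"ry": 0,"rz": 0},
    {"tx": 0,"ty": 0,"tz": -0.4,"rx": 0,"ry": 0,"rz": 0},
    {"tx": 0,"ty": 0,"tz": 0,"rx": 0,"ry": 0,"rz": 0},
  ],
)

```text
time: 18.9
tool_pos: [437.5, -231.3, 62.1]
tcp_rot: [-3.142, -0.35, 0.177]
contact_force: [-4.9, 0.8, 10.2]
grip_width: 58.6
finger_force: 29.9
```

>>> carry_out(
  plan=[
    {"tx": 0,"ty": 0,"tz": 0.5,"rx": 0,"ry": 0,"rz": 0},
    {"tx": 0,"ty": 0,"tz": 0,"rx": 0,"ry": 0,"rz": 0},
  ],
)

```text
time: 19.1
tool_pos: [437.4, -231.3, 62.1]
tcp_rot: [-3.141, -0.349, 0.177]
contact_force: [-3.3, 0.8, 6.9]
grip_width: 58.8
finger_force: 29.9
```

>>> carry_out(
  plan=[
    {"tx": 0,"ty": 0,"tz": 0,"rx": 0,"ry": 0,"rz": 0},
    {"tx": 0,"ty": 0,"tz": 0,"rx": 0,"ry": 0,"rz": 0},
    {"tx": 0,"ty": 0,"tz": 0,"rx": 0,"ry": 0,"rz": 0},
    {"tx": 0,"ty": 0,"tz": 0,"rx": 0,"ry": 0,"rz": 0},
    {"tx": 0,"ty": 0,"tz": 0,"rx": 0,"ry": 0,"rz": 0},
    {"tx": -2,"ty": -0.4,"tz": 5.5,"rx": 0,"ry": 0,"rz": 0},
    {"tx": -3,"ty": -0.5,"tz": 8.5,"rx": 0,"ry": 0,"rz": 0},
    {"tx": -4,"ty": -0.7,"tz": 11,"rx": 0,"ry": 0,"rz": 0},
    {"tx": -5,"ty": -0.9,"tz": 14,"rx": 0,"ry": 0,"rz": 0},
    {"tx": 0,"ty": 0,"tz": 20,"rx": 0,"ry": 0,"rz": 0},
    {"tx": 0,"ty": 0,"tz": 30,"rx": 0,"ry": 0,"rz": 0},
    {"tx": 0,"ty": 0,"tz": 40,"rx": 0,"ry": 0,"rz": 0},
  ],
  gripper=0.15,
)

```text
time: 20.3
tool_pos: [422.1, -233.2, 191.7]
tcp_rot: [-3.139, -0.347, 0.175]
contact_force: [0.7, -1.0, -0.1]
grip_width: 78.0
finger_force: 0.0
```

```bash
python3 - <<'E'
from h import *
d=box2w([0,0,.177],n)[0]
a=np.array([517,262.8,186.6]) # tcp at stop-grip
o=bot.get_obs();print(o["tool_pos"],o["contact_force"],o["grip_width"],'to',a+60*d-o["tool_pos"])
E
```

```text
[ 422.0697987  -233.23449995  191.68317578] [ 0.72315973 -0.99698551 -0.0890814 ] 78.01873585834434 to [ 65.3989107  490.75218272  46.87682422]
```

>>> carry_out(
  plan=[
    {"tx": 5,"ty": 0,"tz": 45,"rx": 0,"ry": 0,"rz": 0},
    {"tx": 5,"ty": 10,"tz": 40,"rx": 0,"ry": 0,"rz": 0},
    {"tx": 5,"ty": 30,"tz": 25,"rx": 0,"ry": 0,"rz": 0},
    {"tx": 6,"ty": 45,"tz": 0,"rx": 0,"ry": 0,"rz": 0},
    {"tx": 6,"ty": 45,"tz": 0,"rx": 0,"ry": 0,"rz": 0},
    {"tx": 6,"ty": 45,"tz": 0,"rx": 0,"ry": 0,"rz": 0},
    {"tx": 6,"ty": 45,"tz": 0,"rx": 0,"ry": 0,"rz": 0},
    {"tx": 6,"ty": 45,"tz": 0,"rx": 0,"ry": 0,"rz": 0},
    {"tx": 5,"ty": 45,"tz": 0,"rx": 0,"ry": 0,"rz": 0},
    {"tx": 5,"ty": 45,"tz": 0,"rx": 0,"ry": 0,"rz": 0},
    {"tx": 5,"ty": 45,"tz": 0,"rx": 0,"ry": 0,"rz": 0},
    {"tx": 5,"ty": 45,"tz": 0,"rx": 0.0154,"ry": -0.086,"rz": 0},
  ],
)

```text
time: 21.5
tool_pos: [489.5, 213.0, 302.6]
tcp_rot: [-3.141, -0.44, 0.175]
contact_force: [1.0, -0.8, -0.7]
grip_width: 78.1
finger_force: 0.0
```

>>> carry_out(
  plan=[
    {"tx": 0,"ty": 30,"tz": 0,"rx": 0.0154,"ry": -0.086,"rz": 0},
    {"tx": 0,"ty": 15,"tz": 0,"rx": 0,"ry": 0,"rz": 0},
    {"tx": 0,"ty": 0,"tz": 0,"rx": 0,"ry": 0,"rz": 0},
    {"tx": 0,"ty": 0,"tz": 0,"rx": 0,"ry": 0,"rz": 0},
  ],
)

```text
time: 21.9
tool_pos: [488.1, 255.8, 301.5]
tcp_rot: [-3.141, -0.524, 0.177]
contact_force: [-0.9, 0.2, 0.1]
grip_width: 78.1
finger_force: 0.0
```

```bash
python3 - <<'E'
from h import *
d=box2w([0,0,.177],n)[0]
a=np.array([517,262.8,186.6]);g=a-RT.as_matrix()[:,2]*bot.grip_point_offset
diff(g+60*d);diff(g)
E
```

```text
t 21.9 shift [ -0.7   1.7 -62.9] rotvec [-0.  0.  0.] F [-0.9  0.2  0.1] w 78.1 fing 0.0
t 21.9 shift [  28.9    7.  -114.9] rotvec [-0.  0.  0.] F [-0.9  0.2  0.1] w 78.1 fing 0.0
```

>>> carry_out(
  plan=[
    {"tx": 0,"ty": 1,"tz": -23,"rx": 0,"ry": 0,"rz": 0},
    {"tx": 0,"ty": 1,"tz": -20,"rx": 0,"ry": 0,"rz": 0},
    {"tx": -1,"ty": 0,"tz": -20,"rx": 0,"ry": 0,"rz": 0},
    {"tx": 6,"ty": 1,"tz": -10,"rx": 0,"ry": 0,"rz": 0},
    {"tx": 6,"ty": 1,"tz": -10,"rx": 0,"ry": 0,"rz": 0},
    {"tx": 6,"ty": 1,"tz": -11,"rx": 0,"ry": 0,"rz": 0},
    {"tx": 6,"ty": 1,"tz": -11,"rx": 0,"ry": 0,"rz": 0},
    {"tx": 6,"ty": 1,"tz": -10,"rx": 0,"ry": 0,"rz": 0},
    {"tx": 0,"ty": 0,"tz": 0,"rx": 0,"ry": 0,"rz": 0},
  ],
)

```text
time: 22.8
tool_pos: [517.5, 263.0, 183.9]
tcp_rot: [-3.142, -0.521, 0.176]
contact_force: [-0.7, 0.2, 0.1]
grip_width: 77.9
finger_force: 0.0
```

>>> carry_out(
  plan=[
    {"tx": 0,"ty": 0,"tz": 0,"rx": 0,"ry": 0,"rz": 0},
    {"tx": 0,"ty": 0,"tz": 0,"rx": 0,"ry": 0,"rz": 0},
    {"tx": 0,"ty": 0,"tz": 0,"rx": 0,"ry": 0,"rz": 0},
    {"tx": 0,"ty": 0,"tz": 0,"rx": 0,"ry": 0,"rz": 0},
    {"tx": 0,"ty": 0,"tz": 0,"rx": 0,"ry": 0,"rz": 0},
    {"tx": 0,"ty": 0,"tz": 0,"rx": 0,"ry": 0,"rz": 0},
    {"tx": 0,"ty": 0,"tz": 0,"rx": 0,"ry": 0,"rz": 0},
    {"tx": 0,"ty": 0,"tz": 0,"rx": 0,"ry": 0,"rz": 0},
    {"tx": 0,"ty": 0,"tz": 0,"rx": 0,"ry": 0,"rz": 0},
    {"tx": 0,"ty": 0,"tz": 0,"rx": 0,"ry": 0,"rz": 0},
    {"tx": 0,"ty": 0,"tz": 0,"rx": 0,"ry": 0,"rz": 0},
  ],
  gripper=1,
)

```text
time: 23.9
tool_pos: [517.4, 263.0, 185.7]
tcp_rot: [-3.141, -0.523, 0.176]
contact_force: [0.3, -3.3, 1.5]
grip_width: 11.9
finger_force: 30.0
```

>>> carry_out(
  plan=[
    {"tx": 1.4,"ty": -8,"tz": 0,"rx": 0,"ry": 0,"rz": 0},
    {"tx": 2.9,"ty": -16,"tz": 0,"rx": 0,"ry": 0,"rz": 0},
    {"tx": 2.9,"ty": -16,"tz": 0,"rx": 0,"ry": 0,"rz": 0},
    {"tx": 2.9,"ty": -16,"tz": 0,"rx": 0,"ry": 0,"rz": 0},
    {"tx": 2.9,"ty": -16,"tz": 0,"rx": 0,"ry": 0,"rz": 0},
    {"tx": 2.9,"ty": -16,"tz": 0,"rx": 0,"ry": 0,"rz": 0},
    {"tx": 2.9,"ty": -16,"tz": 0,"rx": 0,"ry": 0,"rz": 0},
    {"tx": 2.9,"ty": -16,"tz": 0,"rx": 0,"ry": 0,"rz": 0},
    {"tx": 2.9,"ty": -16,"tz": 0,"rx": 0,"ry": 0,"rz": 0},
    {"tx": 2.9,"ty": -16,"tz": 0,"rx": 0,"ry": 0,"rz": 0},
    {"tx": 1.4,"ty": -8,"tz": 0,"rx": 0,"ry": 0,"rz": 0},
    {"tx": 0,"ty": 0,"tz": 0,"rx": 0,"ry": 0,"rz": 0},
  ],
)

```text
time: 25.1
tool_pos: [546.4, 102.4, 185.7]
tcp_rot: [-3.141, -0.523, 0.175]
contact_force: [1.2, -2.0, -1.1]
grip_width: 11.7
finger_force: 30.0
```

>>> carry_out(
  plan=[
    {"tx": 0.2,"ty": -1,"tz": 0,"rx": 0,"ry": 0,"rz": 0},
    {"tx": 0.2,"ty": -1,"tz": 0,"rx": 0,"ry": 0,"rz": 0},
    {"tx": 0.2,"ty": -1,"tz": 0,"rx": 0,"ry": 0,"rz": 0},
    {"tx": 0,"ty": 0,"tz": 0,"rx": 0,"ry": 0,"rz": 0},
  ],
)

```text
time: 25.5
tool_pos: [546.7, 100.7, 185.7]
tcp_rot: [-3.141, -0.523, 0.177]
contact_force: [-0.5, 1.6, -0.7]
grip_width: 11.7
finger_force: 30.0
```

>>> carry_out(
  plan=[
    {"tx": 0.2,"ty": -1,"tz": 0,"rx": 0,"ry": 0,"rz": 0},
    {"tx": 0.2,"ty": -1,"tz": 0,"rx": 0,"ry": 0,"rz": 0},
    {"tx": 0,"ty": 0,"tz": 0,"rx": 0,"ry": 0,"rz": 0},
  ],
)

```text
time: 25.8
tool_pos: [546.7, 100.4, 185.7]
tcp_rot: [-3.138, -0.523, 0.176]
contact_force: [1.1, 14.8, -0.0]
grip_width: 11.8
finger_force: 30.0
```

At the shut stop (14.8 N). I'll ease off, release, retreat and swing aside.

>>> carry_out(
  plan=[
    {"tx": -0.2,"ty": 1,"tz": 0,"rx": 0,"ry": 0,"rz": 0},
    {"tx": 0,"ty": 0,"tz": 0,"rx": 0,"ry": 0,"rz": 0},
  ],
)

```text
time: 26.0
tool_pos: [546.8, 100.5, 185.7]
tcp_rot: [-3.139, -0.523, 0.177]
contact_force: [0.2, 8.2, -1.3]
grip_width: 11.6
finger_force: 30.0
```

>>> carry_out(
  plan=[
    {"tx": 0,"ty": 0,"tz": 0,"rx": 0,"ry": 0,"rz": 0},
    {"tx": 0,"ty": 0,"tz": 0,"rx": 0,"ry": 0,"rz": 0},
    {"tx": 0,"ty": 0,"tz": 0,"rx": 0,"ry": 0,"rz": 0},
    {"tx": 0,"ty": 0,"tz": 0,"rx": 0,"ry": 0,"rz": 0},
    {"tx": 0,"ty": 0,"tz": 0,"rx": 0,"ry": 0,"rz": 0},
    {"tx": -5,"ty": -1,"tz": 9,"rx": 0,"ry": 0,"rz": 0},
    {"tx": -10,"ty": -2,"tz": 17,"rx": 0,"ry": 0,"rz": 0},
    {"tx": -10,"ty": -2,"tz": 17,"rx": 0,"ry": 0,"rz": 0},
    {"tx": -10,"ty": -2,"tz": 17,"rx": 0,"ry": 0,"rz": 0},
    {"tx": 0,"ty": 0,"tz": 35,"rx": 0,"ry": 0,"rz": 0},
    {"tx": 0,"ty": -30,"tz": 35,"rx": 0,"ry": 0,"rz": 0},
    {"tx": 0,"ty": -45,"tz": 0,"rx": 0,"ry": 0,"rz": 0},
  ],
  gripper=0.4,
)

```text
time: 27.2
tool_pos: [513.7, 17.8, 322.4]
tcp_rot: [3.137, -0.534, 0.183]
contact_force: [1.2, 0.3, 0.1]
grip_width: 54.9
finger_force: 0.0
```

>>> carry_out(
  plan=[
    {"tx": 0,"ty": -45,"tz": 0,"rx": 0,"ry": 0,"rz": 0},
    {"tx": 0,"ty": -45,"tz": 0,"rx": 0,"ry": 0,"rz": 0},
    {"tx": -5,"ty": -45,"tz": 0,"rx": 0,"ry": 0,"rz": 0},
    {"tx": -5,"ty": -45,"tz": 0,"rx": 0,"ry": 0,"rz": 0},
    {"tx": -5,"ty": -45,"tz": 0,"rx": 0,"ry": 0,"rz": 0},
    {"tx": -5,"ty": -45,"tz": 0,"rx": 0,"ry": 0,"rz": 0},
    {"tx": -5,"ty": -45,"tz": 0,"rx": 0,"ry": 0,"rz": 0},
    {"tx": -5,"ty": -45,"tz": 0,"rx": 0,"ry": 0,"rz": 0},
    {"tx": -5,"ty": -45,"tz": 0,"rx": 0,"ry": 0,"rz": 0},
    {"tx": -5,"ty": -45,"tz": 0,"rx": 0,"ry": 0,"rz": 0},
    {"tx": -20,"ty": -30,"tz": 0,"rx": 0,"ry": 0,"rz": 0},
    {"tx": 0,"ty": 0,"tz": 0,"rx": 0,"ry": 0,"rz": 0},
  ],
)

```text
time: 28.4
tool_pos: [449.4, -466.6, 315.0]
tcp_rot: [-3.141, -0.522, 0.172]
contact_force: [-0.4, 0.2, 0.0]
grip_width: 55.0
finger_force: 0.0
```

```bash
python3 - <<'E'
from h import *
I=bot.capture("top")[:,:,::-1]
cv2.imwrite("pics/t6.png",cv2.resize(I[130:280,200:440],(800,500),interpolation=cv2.INTER_CUBIC))
E
```

```text
(no output)
```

View pics/t6.png

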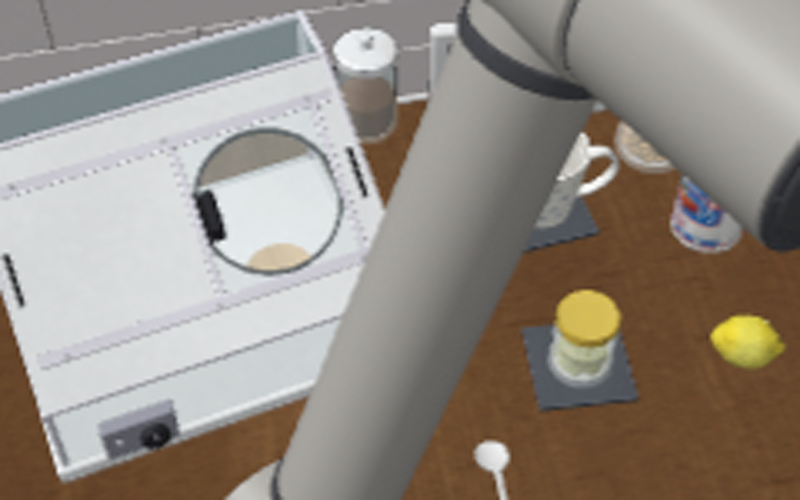

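The shutter is shut with its tab at (210,215). The jar stands upright at about (581,362), in the middle of the coaster, and the mug and lemon have not moved.

```bash
python3 -c "
from plant import bot
print(bot.close_job())"
```

```text
the job is handed in; nothing more can be done
None
```

I handed the job in: the jar stands upright in the middle of the empty coaster, the shutter is shut against its stop, and the mug, its coaster and the lemon look unmoved; the jug was never in clear view, but no unexpected contact showed inside the box.

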